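# Open the weighing hood to its marked height

## Robot

A 6-joint arm with a two-finger parallel gripper is mounted at the origin on the work surface. World frame = base frame: x ahead of the robot, y to its left, z up, the work surface at z = 0. Lengths are in mm, angles in rad, forces in N, time in s.
With the tool pointing down it reaches from about 350 to 875 mm from the base axis. Payload 4.2 kg.
Tool frame: the origin (TCP) lies on the mounting face of the last link; the fingertips stand 173 mm ahead of it and the grasp point (between the pads) lies 155 mm ahead of it; z points along the fingers, y is the line along which they close (so a half turn about z gives the same grasp; the last joint's range is limited). The gripper opens to 85 mm and grips with 20 to 120 N. Pads are 22 mm wide; open, the fingers measure 114 mm over their backs; the gripper's body (76 mm by 85 mm) begins 54 mm behind the grasp point. The pads swing forward as they close: fully open they stand 13 mm farther back than shut.
Start: joints at [1.484, 0.385, 0.008, 0, -1.194, -0.259], TCP at [211.811, 587.993, 404.712] pointing down, gripper open.
Joint ranges: [-3.14, 3.14], [-1.21, 2.06], [-1.07, 1.41], [-3.16, 2.05], [-2.99, -0.16], [-3.1, 3.1]. Speed limits (rad/s): [2.79, 2.79, 3.14, 3.14, 3.14, 3.14].

## Interface

Orientations are given as a unit quaternion [x, y, z, w].
In Python, from bench import arm gives the robot as it stands.
- The arm moves only by the tool carry_out, never from a script. Its argument "rows" is a list of rows, each a list of 7 numbers: the shift along the tool's x, y, z as a fraction of full scale, then the turn, a rotation vector about the tool's x, y, z as a fraction of full scale, then the opening, from -1 (shut) to 1 (fully open). A call has 1 to 12 rows; each row is the pose to reach, as a shift and turn from the pose commanded when the call began, along the tool's axes at that moment, turning the shorter way round; what a row does not reach only later rows make up. Full scale, the value 1, is 20 cm for a shift and pi rad for a turn. A row lasts 1/8 s, in which the tool goes at most 62.5 mm and 10.7 degrees, less where a joint would pass 70% of its speed; a pose out of reach is approached as far as the arm can. A call with a number of a shift or a turn outside -1 to 1 is refused whole. A call with a gripper value outside its range is refused whole. The fingers move at their own pace and stop on an object; the grip force is fixed at half the most. Time passes only in rows, so rows that repeat a pose let the fingers close. It gives the time, the measured TCP pose, the force, the opening and the grip force at its end, in the units of the state.
- arm.read_state(): the state, without advancing time (a new reading comes with each control period).
- arm.get_image(name): name is "scene" or "top" or "wrist"; returns (picture, depth): 480x640x3 uint8, red, green, blue; 480x640 float32, mm along the optical axis (not along the pixel's ray), 0 where there is no reading.
- arm.calibration(name): a dict with "mtx" (3x3 intrinsics, pixels), "cam_to_world" (4x4, takes a point from camera to world coordinates). Camera axes: x right, y up, looking along -z (the intrinsics and any distortion apply to the point x, -y, -z); pixel columns grow to the right and rows downward; lengths in mm; the calibration is good to about 2 mm. A picture is of the moment at which its call begins: read the wrist's pose just before it. calibration takes no time and is no camera call; for the wrist camera it gives the pose at the moment of the call.
- arm.job_done(): hands the job in; it is judged then, once.
The state is a dict: "clock": time; "joints": joint angles; "joint_vel": joint speeds; "joint_efforts": joint torques, N m; "position": TCP position; "ee_rot": TCP orientation; "contact_force": force on the tool from outside, world axes, zero at the start; "wrist_torque": the same for the moment, N m; "gripper_width": finger opening in mm; "grasp_force": force on a finger pad.
Only numpy, scipy, OpenCV 4.12 (cv2) and the standard library are available. Lean on these libraries where they do the work, as an engineer would, in place of code of your own. Each camera call takes 0.05 s, during which the arm holds its last target. There are 200 camera calls.

## Task

Open the powder-weighing hood for work: push its sliding sash up from beneath the lip along its lower edge, smoothly, with fingertips, until the lip stands level with the blade of the black height marker on the right-hand post (as you face the hood), then let go and draw back. Do not grip the lip, do not shift the marker, and leave everything on the bench and in the hood standing where it is.

Things in the scene. Friction and masses are not known exactly. Their poses are not given: they have to be found in the camera images.
- hood: clear powder-weighing hood, fixed to the bench, 460 mm wide, 400 deep, 455 tall; filter box behind it, balance (92 mm tall) inside, 130 mm behind the front. Its front faces roughly to the robot's right. Origin: centre of its underside; x points into the hood and y to its left (seen by one who faces its front), z up. The front starts 200 mm before the origin, 30 mm up, and leans back (to +x) 25 degrees from the vertical
- sill (a point): top of the round steel sill (22 mm thick, 400 mm wide) along the foot of the hood's front, at its middle, 41 mm above the bench; axes as hood. Between sill and lip the front is open
- sash (a joint): travel of the sash up the slope, m: 0 = lowest, grows as it rises, end stop at 0.24. The clear sash (398 mm wide, 250 tall) hangs on two counterweights (in closed channels behind) that nearly balance it: about 3 to 6 N along the slope push it, and it stays where it is left
- lip: flat aluminium pull along the sash's lower edge: 380 mm wide, 8 thick, standing out 45 mm from the front, square to the sloping sash (front edge 19 mm higher than root). Origin: middle of its root, underside. Axes lean with the sash: x into the hood and 25 degrees down, y left, z up the slope; it spans x -45 to 0, y +-190, z 0 to 8 mm. Its middle 190 mm has nothing loose before or below it
- lip_under (a point): centre of the lip's underside (22.5 mm behind its front edge), axes as lip
- lip_end (a point): end face of the lip at its right-hand end (hood's -y), middle of its thickness and depth; axes as lip. It is level with the marker when mark has the same z along this axis
- lip_cap: black rubber strip on the lip's upper face, 370 x 34 mm, 4 mm high, 3 mm back from the front edge; origin and axes as lip
- marker (a joint): position of the height marker on its post, m, on the same scale as sash: the lip is level with the blade when sash equals marker. Clamped; not to be shifted
- mark (a point): height marker: a black plastic clamp (36 mm wide, 26 high) on the right-hand sloping post, with a flat blade 4 mm thick that stands 45 mm out of the front as the lip does and carries on the lip's line when the two are level. The point: mid-thickness of the blade near its inner end, 12 mm to the right of the lip's end; axes as lip
- jar_a: black jar with a brass-coloured band, 47 mm across, 77 mm tall, on the bench in front of the hood; origin: centre of its underside
- jar_b: another such jar, inside the hood, right of the balance; origin: centre of its underside
- jar_c: another such jar, inside the hood, left of the balance; origin: centre of its underside
- amber: amber glass bottle with black cap, 48 mm across, 105 mm tall, on the bench in front of the hood; origin: centre of its underside
- dish: steel weighing dish, 90 mm across, 22 mm tall, on the balance's pan inside the hood; origin: centre of its underside
- flask: white plastic bottle, 60 mm across, 130 mm tall, on the bench to the robot's right; origin: centre of its underside
- tub: white plastic tub with lid, 126 mm across, 100 mm tall, on the bench to the robot's right; origin: centre of its underside
- scoop: steel spoon lying on the bench at the robot's right, 170 mm long; origin: its middle

How it is judged:
By the outcome, as a careful person would: the job done as asked, in the order asked, and still so for the second after the job is handed in, with the robot touching nothing.
It also fails if it takes over 35 s, if anything falls off the work surface, if the arm or the gripper's body presses on something with over 40 N, if the wrist force passes 120 N, or if a joint passes its speed limit or range.

## Working session

There is one attempt and no reset: what is moved stays moved. The work goes in short steps, Python scripts to look and compute and a tool call to move; the robot and the scene stay as the last step left them, time stands still between calls to the robot, and variables do not carry over. Pictures are saved under pics/ and viewed, at most 10 in all, crops included, and the job is handed in when it is done.

Besides the shell and the picture viewer there is one more tool, called after ">>>" as a command line: name --pt "numbers of a row" for each row, then --argument value for the rest. carry_out: Moves the arm, as the interface text tells. Its arguments: {"type":"object","properties":{"rows":{"type":"array"}},"required":["rows"]}

```bash
ls; mkdir -p pics
python3 - <<'E'
from bench import arm
import cv2,numpy as np
s=arm.read_state();print(s)
for n in("scene","top"):
    p,d=arm.get_image(n);c=arm.calibration(n)
    cv2.imwrite(f"pics/{n}.png",p[:,:,::-1]);np.savez(f"pics/{n}.npz",p=p,d=d,K=c["mtx"],T=c["cam_to_world"])
    print(n,c)
E
```

```text
pics
{'clock': 0.0, 'joints': array([ 1.48360636e+00,  3.85531200e-01,  6.63055800e-03, -5.00961845e-04,
       -1.19395424e+00, -2.58599300e-01]), 'joint_vel': array([-0.00016359, -0.00052007, -0.0002032 ,  0.00059797,  0.00054602,
       -0.00123428]), 'joint_efforts': array([ 2.40539393e-04, -3.92290771e+01,  1.88395268e+01,  4.18603152e+00,
       -4.59156377e-03,  4.27269867e-06]), 'position': array([211.73379787, 587.8237047 , 403.63803668]), 'ee_rot': array([ 9.85074466e-01, -1.72125483e-01, -1.43849749e-04,  1.04542613e-03]), 'contact_force': array([-0.07628441, -0.1504866 , -0.95462524]), 'wrist_torque': array([ 0.01800715,  0.00190837, -0.00958814]), 'grasp_force': 0.0, 'gripper_width': 85.45406522663143}
scene {'mtx': array([[452.80099054,   0.        , 325.73998412],
       [  0.        , 452.80099054, 241.28446798],
       [  0.        ,   0.        ,   1.        ]]), 'cam_to_world': array([[ 6.33778559e-01, -7.29917542e-01,  2.56017812e-01,
         8.42014475e+02],
       [ 7.73473572e-01,  6.01431975e-01, -2.00045525e-01,
        -3.56680064e+02],
       [-7.96056078e-03,  3.24807576e-01,  9.45746619e-01,
         1.02407683e+03],
       [ 0.00000000e+00,  0.00000000e+00,  0.00000000e+00,
         1.00000000e+00]])}
top {'mtx': array([[448.01902042,   0.        , 327.17157832],
       [  0.        , 448.01902042, 240.82543943],
       [  0.        ,   0.        ,   1.        ]]), 'cam_to_world': array([[-8.22799057e-03,  9.98329958e-01, -5.71803773e-02,
         5.05670034e+02],
       [-9.99965016e-01, -8.12842372e-03,  1.97364584e-03,
        -1.77838872e+02],
       [ 1.50556344e-03,  5.71946160e-02,  9.98361913e-01,
         1.20694259e+03],
       [ 0.00000000e+00,  0.00000000e+00,  0.00000000e+00,
         1.00000000e+00]])}
```

View pics/scene.png

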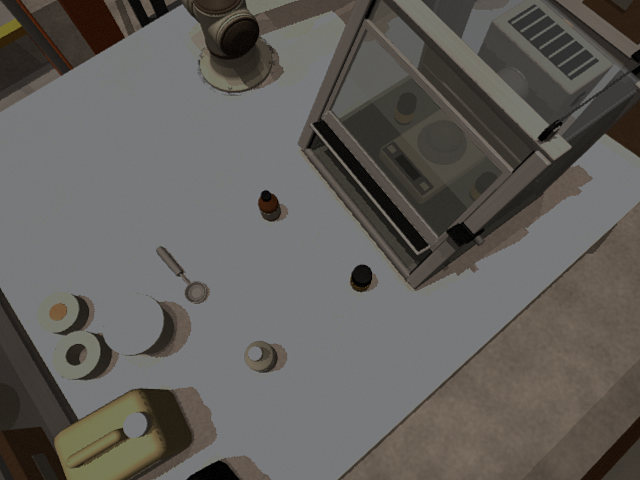

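View pics/top.png

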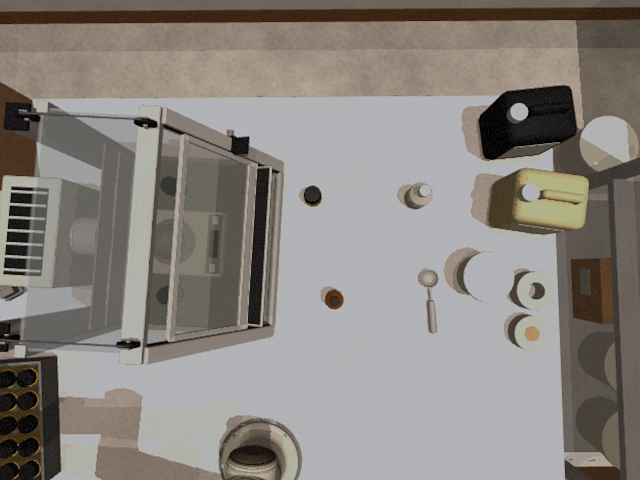

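The scene view shows the hood with the black lip cap running from (315,125) to (425,247) and the marker clamp at (460,233). In the top view the cap is at about x=265, rows 168–325, and the marker is at (240,145). The amber bottle is at (334,299), and jar_a at (313,195).

```bash
cat > h.py <<'E'
import numpy as np,cv2
def load(n):
    z=np.load(f"pics/{n}.npz");return z["p"],z["d"],z["K"],z["T"]
def cloud(d,K,T):
    v,u=np.mgrid[:d.shape[0],:d.shape[1]]
    X=np.stack([(u-K[0,2])/K[0,0]*d,-(v-K[1,2])/K[1,1]*d,-d,np.ones_like(d)],-1)
    return (X@T.T)[...,:3]
def proj(P,K,T):
    c=np.linalg.inv(T)@np.r_[P,1];return K[0,0]*c[0]/-c[2]+K[0,2],K[1,1]*c[1]/c[2]+K[1,2]
E
python3 - <<'E'
from h import *
np.set_printoptions(precision=0,suppress=True)
for n,pts in(("scene",dict(cap0=(318,128),capm=(370,186),cap1=(420,243),clamp=(460,233),blade=(478,240),sillL=(308,152),sillm=(355,210),sillR=(405,270),jar=(361,272),amb=(266,197),topbarL=(385,8),topbarR=(545,155),bench=(230,250),flask=(260,350))),
 ("top",dict(cap0=(262,322),capm=(263,246),cap1=(264,170),capf=(270,246),sill=(280,246),clamp=(240,145),blade=(231,133),amb=(334,299),jar=(313,195),fr=(282,172),fl=(274,328),barR=(150,115),barL=(135,355),hang=(128,344),hang2=(145,123),flask=(420,193),fbox=(60,230)))):
    p,d,K,T=load(n);C=cloud(d,K,T)
    for k,(u,v) in pts.items():print(n,k,C[v,u],np.nanmedian(C[v-1:v+2,u-1:u+2].reshape(-1,3),0))
p,d,K,T=load("top")
cv2.imwrite("pics/t2.png",cv2.resize(p[90:370,100:350,::-1],None,fx=2.1,fy=2.1,interpolation=cv2.INTER_CUBIC))
p,d,K,T=load("scene")
cv2.imwrite("pics/s2.png",cv2.convertScaleAbs(cv2.resize(p[100:300,290:500,::-1],None,fx=3,fy=3,interpolation=cv2.INTER_CUBIC),alpha=1.8))
E
```

```text
scene cap0 [391. -18. 157.] [391. -19. 157.]
scene capm [570. -21. 153.] [570. -21. 153.]
scene cap1 [731. -28. 154.] [731. -27. 152.]
scene clamp [774.  13. 234.] [774.  13. 234.]
scene blade [804.  32. 227.] [804.  32. 226.]
scene sillL [369. -35.  42.] [367. -35.  38.]
scene sillm [559. -46.  41.] [559. -46.  40.]
scene sillR [742. -55.  42.] [742. -54.  40.]
scene jar [ 688. -141.   73.] [ 688. -142.   76.]
scene amb [ 427. -198.  101.] [ 427. -198.  103.]
scene topbarL [390. 146. 383.] [390. 146. 383.]
scene topbarR [781. 117. 414.] [781. 117. 414.]
scene bench [ 436. -330.   -1.] [ 436. -330.   -1.]
scene flask [ 691. -406.  131.] [ 691. -406.  129.]
top cap0 [378. -26. 154.] [376. -25. 156.]
top capm [555. -30. 159.] [555. -30. 158.]
top cap1 [736. -31. 154.] [736. -31. 153.]
top capf [561. -30.  30.] [561. -30.  30.]
top sill [562. -53.  -1.] [562. -54.   1.]
top clamp [773.  10. 237.] [774.  10. 235.]
top blade [803.  32. 228.] [803.  31. 228.]
top amb [ 426. -196.  100.] [ 426. -196.  106.]
top jar [ 687. -145.   76.] [ 687. -145.   77.]
top fr [755. -63.  38.] [755. -63.  38.]
top fl [343. -36.   0.] [345. -38.   0.]
top barR [778. 135. 420.] [778. 136. 420.]
top barL [356. 154. 422.] [355. 156. 420.]
top hang [380. 153. 454.] [380. 154. 452.]
top hang2 [757. 135. 442.] [757. 135. 441.]
top flask [ 683. -408.  122.] [ 683. -408.  122.]
top fbox [574. 293. 415.] [574. 293. 416.]
```

View pics/s2.png

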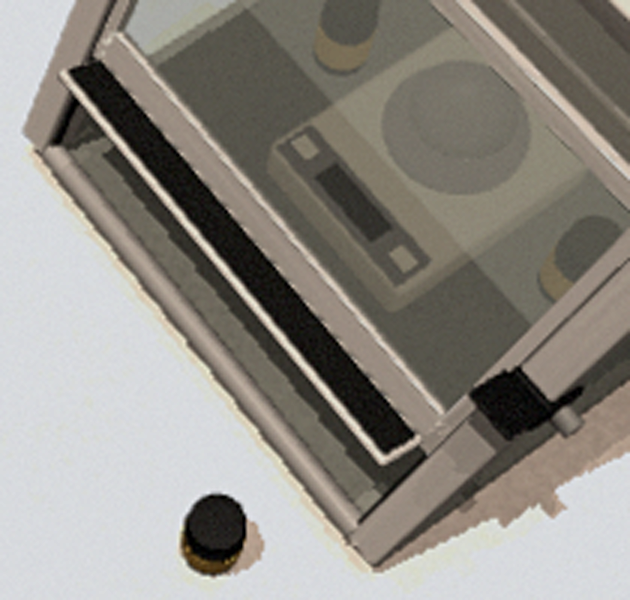

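```bash
cat >> h.py <<'E'
S=np.array([556.,-45.,41.]);a=np.deg2rad(25)
def frame(xh=np.array([.0535,.9986,0])):
    xh=xh/np.linalg.norm(xh);z=np.array([0,0,1.]);yh=np.cross(z,xh)
    return np.stack([np.cos(a)*xh-np.sin(a)*z,yh,np.sin(a)*xh+np.cos(a)*z])  # rows: lip x,y,z
E
python3 - <<'E'
from h import *
np.set_printoptions(precision=1,suppress=True)
R=frame()
for n in("scene","top"):
    p,d,K,T=load(n);C=cloud(d,K,T);L=(C-S)@R.T
    bl=(p.max(2)<45)&(d>0)
    m=bl&(np.abs(L[...,1])<180)&(L[...,0]>-90)&(L[...,0]<0)&(C[...,2]>90)&(C[...,2]<220)&(np.abs(L[...,2]-125)<30)
    q=L[m];print(n,"cap",len(q),np.percentile(q,[2,25,50,75,98],axis=0),sep="\n")
    for lo in(-180,-60,60):
        k=q[(q[:,1]>lo)&(q[:,1]<lo+120)];print(lo,np.median(k,0))
    m=bl&(L[...,1]<-185)&(L[...,1]>-290)&(C[...,2]>120)&(C[...,2]<320)
    q=L[m];vu=np.argwhere(m);o=np.argsort(q[:,0]);print("clamp",len(q),np.percentile(q,[2,25,50,75,98],axis=0),sep="\n")
    print(np.c_[vu[:,::-1],q][o][::max(1,len(q)//40)])
E
```

```text
scene
cap
1914
[[ -41.  -173.6  102.8]
 [ -32.3  -99.8  111.3]
 [ -23.6  -14.3  112.1]
 [ -14.7   78.7  113. ]
 [  -5.8  171.5  114.8]]
-180 [ -24.7 -121.3  111.7]
-60 [-23.5  -1.8 112.2]
60 [-22.3 118.5 112.6]
clamp
2250
[[-582.2 -282.4 -166. ]
 [ -33.3 -229.8  164.1]
 [  20.6 -220.4  215.6]
 [ 233.4 -219.   309.5]
 [ 303.8 -191.8  401. ]]
[[ 125.   479.  -647.  -203.2 -159.7]
 [ 165.   454.  -578.1 -208.1 -143. ]
 [ 168.   445.  -568.1 -199.  -135.2]
 [ 193.   477.  -563.  -269.4 -105.4]
 [ 171.   440.  -558.6 -193.3 -146.6]
 [ 198.   474.  -553.2 -270.  -112.3]
 [ 201.   472.  -546.5 -270.1 -119.7]
 [ 211.   478.  -537.3 -288.  -122.7]
 [ 211.   471.  -526.4 -277.8 -153.4]
 [ 455.   241.   -40.6 -221.3  201.4]
 [ 454.   234.   -33.5 -210.   204.4]
 [ 462.   240.   -26.  -227.   202.8]
 [ 456.   228.   -18.8 -202.6  204.9]
 [ 464.   229.   -12.2 -213.3  211.8]
 [ 471.   236.   -10.3 -231.1  211.6]
 [ 465.   226.    -8.2 -210.1  214.9]
 [ 451.   243.    -5.7 -214.4  159.9]
 [ 493.   192.    -3.1 -201.2  303.8]
 [ 499.   211.     1.8 -231.   283.3]
 [ 479.   230.    10.1 -230.8  218.
[... 2001 characters left out ...]
 -265.9 -119.9]
 [ 512.   136.  -560.  -279.4 -107.4]
 [ 510.   139.  -555.9 -272.3 -106.2]
 [ 509.   146.  -552.3 -264.7 -138.9]
 [ 507.   136.  -549.  -281.3 -110.8]
 [ 506.   148.  -544.5 -265.4 -158. ]
 [ 504.   146.  -540.7 -267.2 -145.2]
 [ 502.   144.  -536.  -272.8 -146.4]
 [ 499.   139.  -529.1 -284.7 -142.9]
 [ 247.   152.   -41.2 -197.7  204.2]
 [ 244.   150.   -36.3 -201.3  208.8]
 [ 244.   143.   -32.4 -218.1  204.9]
 [ 242.   147.   -27.  -209.9  203.8]
 [ 240.   142.   -22.1 -221.   205.5]
 [ 239.   149.   -17.8 -206.6  201.9]
 [ 237.   147.   -12.8 -211.2  202.9]
 [ 234.   146.   -11.  -211.3  211.4]
 [ 236.   149.    -9.2 -207.4  201.3]
 [ 231.   151.    -4.3 -200.4  212.2]]
```

```bash
cat >> h.py <<'E'
from scipy.spatial.transform import Rotation as Ro, Slerp
import json
def rows(p1,R1,n,grip,last=0,nd=3):
    "n rows from the stored commanded pose to p1,R1 (Rotation), then `last` repeats; stores the result"
    c=json.load(open("cmd.json"));p0=np.array(c["p"]);R0=Ro.from_quat(c["q"])
    d=R0.inv().apply(np.array(p1)-p0)/200; w=(R0.inv()*R1).as_rotvec()/np.pi
    full=np.round(np.r_[d,w],nd)
    out=[np.round(full*(i+1)/n,nd).tolist()+[grip] for i in range(n)]+[full.tolist()+[grip]]*last
    R2=R0*Ro.from_rotvec(full[3:]*np.pi);p2=p0+R0.apply(full[:3]*200)
    json.dump(dict(p=p2.tolist(),q=R2.as_quat().tolist()),open("cmd.json","w"))
    print(json.dumps(out));print("->",p2.round(1),"step mm",round(np.linalg.norm(d*200)/n,1),"deg",round(np.linalg.norm(w)*180/n,1),"max",abs(full).max())
def down(az): # tool down, -y radial
    c,s=np.cos(np.radians(az)),np.sin(np.radians(az))
    return Ro.from_matrix(np.array([[s,-c,0],[-c,-s,0],[0,0,-1]]).T)
E
python3 - <<'E'
from h import *
R0=Ro.from_quat([.985074,-.172125,0,0]);print((R0.inv()*down(70.2)).magnitude())
json.dump(dict(p=[211.811,587.993,404.712],q=R0.as_quat().tolist()),open("cmd.json","w"))
rows([190,520,590],R0,5,-1)
rows([150,400,710],down(70),5,-1)
rows([265,330,710],down(50),4,-1)
E
```

```text
0.00039811291183731746
[[0.003, 0.071, -0.185, 0.0, 0.0, 0.0, -1], [0.005, 0.143, -0.37, 0.0, 0.0, 0.0, -1], [0.008, 0.214, -0.556, 0.0, 0.0, 0.0, -1], [0.01, 0.286, -0.741, 0.0, 0.0, 0.0, -1], [0.013, 0.357, -0.926, 0.0, 0.0, 0.0, -1]]
-> [190.  519.9 589.9] step mm 39.7 deg 0.0 max 0.926
[[0.003, 0.126, -0.12, 0.0, 0.0, 0.0, -1], [0.006, 0.253, -0.24, 0.0, 0.0, 0.0, -1], [0.009, 0.379, -0.36, 0.0, 0.0, 0.001, -1], [0.012, 0.506, -0.48, 0.0, 0.0, 0.001, -1], [0.015, 0.632, -0.6, 0.0, 0.0, 0.001, -1]]
-> [150.  400.  709.9] step mm 34.9 deg 0.0 max 0.632
[[0.165, 0.033, -0.0, 0.0, 0.0, 0.028, -1], [0.33, 0.066, -0.0, 0.0, 0.0, 0.056, -1], [0.495, 0.099, -0.0, 0.0, 0.0, 0.083, -1], [0.66, 0.132, -0.0, 0.0, 0.0, 0.111, -1]]
-> [265.  330.1 709.9] step mm 33.7 deg 5.0 max 0.66
```

>>> carry_out --pt "0.003 0.071 -0.185 0 0 0 -1" --pt "0.005 0.143 -0.37 0 0 0 -1" --pt "0.008 0.214 -0.556 0 0 0 -1" --pt "0.01 0.286 -0.741 0 0 0 -1" --pt "0.013 0.357 -0.926 0 0 0 -1"

```text
clock: 0.72
position: [189.9, 519.3, 590.6]
ee_rot: [0.985, -0.172, -0.0, 0.0]
contact_force: [-0.3, 0.5, -0.0]
gripper_width: 0.2
grasp_force: 0.0
```

>>> carry_out --pt "0.003 0.126 -0.12 0 0 0 -1" --pt "0.006 0.253 -0.24 0 0 0 -1" --pt "0.009 0.379 -0.36 0 0 0.001 -1" --pt "0.012 0.506 -0.48 0 0 0.001 -1" --pt "0.015 0.632 -0.6 0 0 0.001 -1"

```text
clock: 1.35
position: [149.8, 399.1, 710.3]
ee_rot: [0.985, -0.174, -0.0, 0.0]
contact_force: [-0.5, 0.6, 1.3]
gripper_width: 0.2
grasp_force: 0.0
```

>>> carry_out --pt "0.165 0.033 0 0 0 0.028 -1" --pt "0.33 0.066 0 0 0 0.056 -1" --pt "0.495 0.099 0 0 0 0.083 -1" --pt "0.66 0.132 0 0 0 0.111 -1"

```text
clock: 1.85
position: [265.8, 329.4, 709.6]
ee_rot: [0.939, -0.343, -0.0, 0.0]
contact_force: [-0.2, 0.5, -0.1]
gripper_width: -0.1
grasp_force: 0.0
```

Run:
```python
from bench import arm
s=arm.read_state();print(s["joints"],s["position"],s["ee_rot"],s["gripper_width"])
```

```text
[ 1.27893262e+00 -2.76079973e-02  2.32941888e-01 -3.65754669e-04
 -1.83189095e+00 -4.08333731e-01] [265.7691776  329.37488373 709.58898775] [ 9.39354983e-01 -3.42946220e-01 -1.60540205e-04  2.82189878e-04] -0.06615516735758395
```

Run:
```python
from h import *
P=lambda az,r=430:[r*np.cos(np.radians(az)),r*np.sin(np.radians(az)),710]
for az in(25,0,-25,-45): rows(P(az),down(az),4,-1)
```

```text
[[0.238, 0.042, -0.0, 0.0, 0.0, 0.035, -1], [0.477, 0.084, -0.0, 0.0, 0.0, 0.07, -1], [0.716, 0.126, -0.0, 0.0, 0.0, 0.104, -1], [0.954, 0.168, -0.0, 0.0, 0.0, 0.139, -1]]
-> [389.6 181.7 709.9] step mm 48.4 deg 6.3 max 0.954
[[0.227, 0.05, -0.0, 0.0, 0.0, 0.035, -1], [0.454, 0.1, -0.0, 0.0, 0.0, 0.07, -1], [0.682, 0.151, -0.0, 0.0, 0.0, 0.104, -1], [0.909, 0.201, -0.0, 0.0, 0.0, 0.139, -1]]
-> [430.   -0.  709.9] step mm 46.5 deg 6.2 max 0.909
[[0.227, 0.05, -0.0, -0.0, -0.0, 0.035, -1], [0.454, 0.1, -0.0, -0.0, -0.0, 0.07, -1], [0.681, 0.151, -0.0, -0.0, -0.0, 0.104, -1], [0.908, 0.201, -0.0, -0.0, -0.0, 0.139, -1]]
-> [ 389.7 -181.6  709.9] step mm 46.5 deg 6.2 max 0.908
[[0.184, 0.032, -0.0, -0.0, -0.0, 0.028, -1], [0.368, 0.064, -0.0, -0.0, -0.0, 0.056, -1], [0.552, 0.097, -0.0, -0.0, -0.0, 0.083, -1], [0.736, 0.129, -0.0, -0.0, -0.0, 0.111, -1]]
-> [ 304.1 -304.1  709.9] step mm 37.4 deg 5.0 max 0.736
```

>>> carry_out --pt "0.238 0.042 0 0 0 0.035 -1" --pt "0.477 0.084 0 0 0 0.07 -1" --pt "0.716 0.126 0 0 0 0.104 -1" --pt "0.954 0.168 0 0 0 0.139 -1"

```text
clock: 2.35
position: [390.4, 180.3, 709.6]
ee_rot: [0.843, -0.539, -0.0, 0.0]
contact_force: [-0.2, 0.3, 0.2]
gripper_width: -0.0
grasp_force: 0.0
```

>>> carry_out --pt "0.227 0.05 0 0 0 0.035 -1" --pt "0.454 0.1 0 0 0 0.07 -1" --pt "0.682 0.151 0 0 0 0.104 -1" --pt "0.909 0.201 0 0 0 0.139 -1"

```text
clock: 2.85
position: [430.1, -1.5, 709.6]
ee_rot: [-0.706, 0.708, 0.0, -0.0]
contact_force: [0.8, 1.1, 0.4]
gripper_width: 0.4
grasp_force: 0.0
```

>>> carry_out --pt "0.227 0.05 0 0 0 0.035 -1" --pt "0.454 0.1 0 0 0 0.07 -1" --pt "0.681 0.151 0 0 0 0.104 -1" --pt "0.908 0.201 0 0 0 0.139 -1"

```text
clock: 3.35
position: [389.2, -183.0, 709.6]
ee_rot: [-0.536, 0.844, 0.0, -0.0]
contact_force: [0.5, 0.2, 0.5]
gripper_width: -0.3
grasp_force: 0.0
```

>>> carry_out --pt "0.184 0.032 0 0 0 0.028 -1" --pt "0.368 0.064 0 0 0 0.056 -1" --pt "0.552 0.097 0 0 0 0.083 -1" --pt "0.736 0.129 0 0 0 0.111 -1"

```text
clock: 3.85
position: [303.3, -304.9, 709.6]
ee_rot: [-0.381, 0.924, 0.0, -0.0]
contact_force: [0.3, -1.0, -0.0]
gripper_width: -0.4
grasp_force: 0.0
```

Run:
```python
from bench import arm
from h import *
s=arm.read_state();print(s["joints"],s["position"],s["ee_rot"])
p,d=arm.get_image("top");cv2.imwrite("pics/t3.png",p[:,:,::-1]);c=arm.calibration("top")
C=cloud(d,c["mtx"],c["cam_to_world"]);np.set_printoptions(suppress=True,precision=0)
for v in range(300,480,20): print(v,[C[v,u].astype(int).tolist() for u in range(220,460,30)])
```

```text
[-4.07415093e-01 -1.45667862e-02  2.45519938e-01 -3.10787857e-04
 -1.83151452e+00 -3.80990210e-01] [ 303.33068281 -304.91115549  709.56403146] [-3.81330846e-01  9.24438567e-01  3.30952467e-04 -1.12720288e-04]
300 [[434, 54, 227], [428, 2, 147], [416, -52, -2], [416, -132, 0], [421, -210, 81], [415, -293, 0], [414, -373, 0], [414, -451, 13]]
320 [[391, 55, 222], [382, 2, 148], [364, -52, 1], [363, -132, 3], [362, -212, -1], [362, -292, 2], [361, -373, 0], [363, -448, 19]]
340 [[350, 52, 234], [332, 5, 131], [311, -52, 0], [310, -132, 0], [310, -212, 1], [308, -292, -2], [308, -372, 0], [308, -451, 1]]
360 [[259, 107, -1], [259, 27, 0], [258, -52, 1], [257, -131, 0], [257, -211, 1], [256, -291, 1], [256, -371, 0], [255, -450, 2]]
380 [[208, 106, 2], [419, -118, 858], [417, -140, 850], [204, -131, -3], [204, -211, -2], [204, -290, 2], [203, -370, -2], [505, -177, 1206]]
400 [[154, 107, -4], [407, -120, 867], [405, -142, 863], [403, -164, 855], [399, -187, 843], [152, -290, 0], [151, -369, 0], [324, -316, 589]]
420 [[389, -95, 856], [394, -121, 874], [393, -142, 870], [391, -164, 866], [389, -187, 859], [385, -210, 850], [99, -368, -1], [337, -289, 708]]
440 [[376, -97, 864], [380, -121, 875], [380, -143, 875], [379, -164, 871], [378, -186, 870], [376, -209, 866], [371, -233, 854], [366, -259, 839]]
460 [[362, -97, 864], [365, -120, 871], [366, -143, 875], [366, -164, 876], [365, -186, 874], [365, -208, 874], [361, -231, 865], [358, -254, 859]]
```

View pics/t3.png

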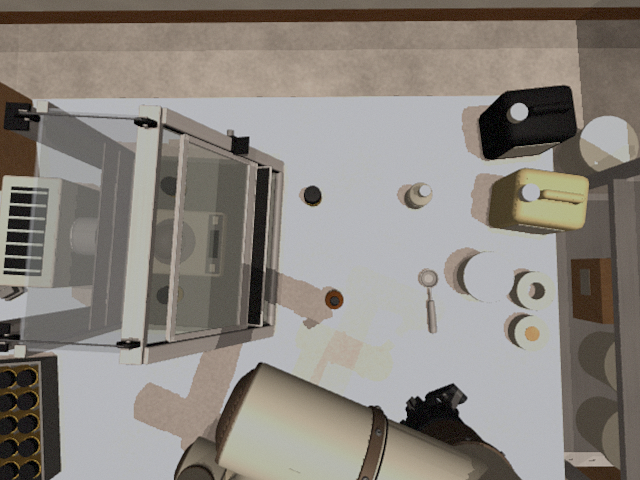

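Run:
```python
from bench import arm
from h import *
p,d=arm.get_image("scene");cv2.imwrite("pics/s3.png",p[:,:,::-1])
```

```text
(no output)
```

View pics/s3.png

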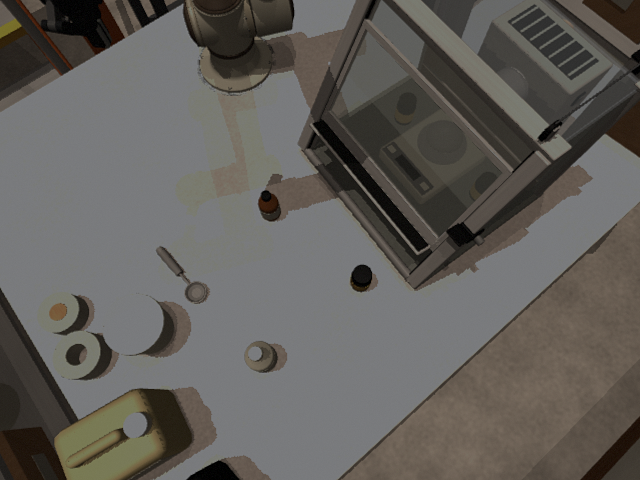

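```bash
cat >> h.py <<'E'
RL=frame(np.array([.0435,.999,0])) # refined below by the cap's run
Rt=Ro.from_matrix(np.stack([-RL[2],RL[1],RL[0]]).T)
E
python3 - <<'E'
from h import *
np.set_printoptions(precision=1,suppress=True)
for xs in(.0435,.0535,.0635):
    R=frame(np.array([xs,1,0]))
    for n in("scene","top"):
        p,d,K,T=load(n);C=cloud(d,K,T);L=(C-S)@R.T
        m=(p.max(2)<45)&(abs(L[...,1])<170)&(L[...,0]>-50)&(L[...,0]<5)&(abs(L[...,2]-112)<6);q=L[m]
        print(xs,n,[np.median(q[abs(q[:,1]-y)<40],0) for y in(-120,0,120)], [np.percentile(q[abs(q[:,1])<40,0],[1,99])])
        m=(p.max(2)<45)&(L[...,1]<-195)&(L[...,1]>-235)&(L[...,0]>-48)&(L[...,0]<-16)&(abs(L[...,2]-204)<8);q=L[m];print("  blade",len(q),np.median(q,0),q[:,2].std())
rows([455,-237,520],Rt,10,-1)
E
```

```text
0.0435 scene [array([ -25. , -120.5,  111.3]), array([-23.3,  -1.3, 112.2]), array([-21.1, 118.6, 113.1])] [array([-39.9,  -5.3])]
  blade 248 [ -32.5 -216.1  202.8] 1.0877071029423921
0.0435 top [array([ -23.9, -120.3,  112. ]), array([-22. ,  -0.1, 113. ]), array([-19.2, 120.3, 113.9])] [array([-37.6,  -5.8])]
  blade 176 [ -29.9 -214.5  203.3] 1.3437541986179877
0.0535 scene [array([ -23.7, -120.5,  111.8]), array([-23.3,  -1.2, 112.2]), array([-22.2, 118.7, 112.7])] [array([-39.7,  -5.2])]
  blade 232 [ -31.4 -215.3  203.6] 1.066956544485154
0.0535 top [array([ -22.9, -120. ,  112.5]), array([-21.9,   0.1, 113. ]), array([-20.3, 120.3, 113.4])] [array([-37.6,  -5.8])]
  blade 160 [ -29.7 -214.1  204.2] 1.3163778257615886
0.0635 scene [array([ -22.6, -120.5,  112.3]), array([-23.1,  -1.5, 112.2]), array([-23.2, 119. , 112.2])] [array([-39.5,  -5.3])]
  blade 215 [ -30.4 -214.4  204.5] 1.0837460989169452
0.0635 top [array([ -21.7, -120.8,  113. ]), array([-21.7,   0.2, 113. ]), array([-21.5, 120.2, 112.9])] [array([-37.4,  -5.9])]
  blade 151 [ -28.4 -213.6  205.1] 1.3266773136292556
[[-0.077, -0.03, 0.095, -0.013, -0.034, -0.021, -1], [-0.154, -0.059, 0.19, -0.027, -0.069, -0.042, -1], [-0.231, -0.089, 0.285, -0.04, -0.103, -0.063, -1], [-0.308, -0.118, 0.38, -0.054, -0.138, -0.084, -1], [-0.386, -0.148, 0.475, -0.067, -0.172, -0.105, -1], [-0.463, -0.178, 0.57, -0.08, -0.206, -0.126, -1], [-0.54, -0.207, 0.665, -0.094, -0.241, -0.147, -1], [-0.617, -0.237, 0.76, -0.107, -0.275, -0.168, -1], [-0.694, -0.266, 0.855, -0.121, -0.31, -0.189, -1], [-0.771, -0.296, 0.95, -0.134, -0.344, -0.21, -1]]
-> [ 455.  -237.   519.9] step mm 25.2 deg 7.6 max 0.95
```

>>> carry_out --pt "-0.077 -0.03 0.095 -0.013 -0.034 -0.021 -1" --pt "-0.154 -0.059 0.19 -0.027 -0.069 -0.042 -1" --pt "-0.231 -0.089 0.285 -0.04 -0.103 -0.063 -1" --pt "-0.308 -0.118 0.38 -0.054 -0.138 -0.084 -1" --pt "-0.386 -0.148 0.475 -0.067 -0.172 -0.105 -1" --pt "-0.463 -0.178 0.57 -0.08 -0.206 -0.126 -1" --pt "-0.54 -0.207 0.665 -0.094 -0.241 -0.147 -1" --pt "-0.617 -0.237 0.76 -0.107 -0.275 -0.168 -1" --pt "-0.694 -0.266 0.855 -0.121 -0.31 -0.189 -1" --pt "-0.771 -0.296 0.95 -0.134 -0.344 -0.21 -1"

```text
clock: 5.2
position: [455.8, -236.2, 519.1]
ee_rot: [-0.584, 0.607, 0.373, 0.389]
contact_force: [0.1, -0.0, -0.0]
gripper_width: -0.3
grasp_force: 0.0
```

```bash
sed -i 's/^RL=.*/RL=frame(np.array([.0635,1,0]))/' h.py
python3 - <<'E'
from bench import arm
from h import *
s=arm.read_state();print(s["joints"],s["position"],s["ee_rot"])
LW=lambda q:S+np.array(q)@RL   # lip-frame (at sill) to world
tip=lambda q:LW(q)-173*RL[0]   # TCP for tip at q
for q in([2.5,0,100.5],[-15,0,88]):print(LW(q),tip(q))
rows([540,-330,tip([-80,0,75])[2]+120],Rt,6,-1)
rows(tip([-85,0,75]),Rt,6,-1,1)
E
```

```text
[-0.53008167  0.2541348   0.26790321 -1.09607355 -2.01844785  0.20670086] [ 455.75023751 -236.22969205  519.0935732 ] [-0.58353685  0.60701843  0.3734095   0.38933111]
[ 5.58835210e+02 -3.51022586e-01  1.31027387e+02] [ 548.8989784  -156.82711177  204.14034622]
[557.49532096 -21.45163845 127.09435919] [ 547.5590893  -177.92772763  200.20731847]
[[0.17, -0.074, -0.003, 0.001, 0.0, 0.0, -1], [0.341, -0.148, -0.006, 0.002, 0.0, 0.001, -1], [0.511, -0.222, -0.008, 0.003, 0.0, 0.002, -1], [0.682, -0.297, -0.011, 0.004, 0.0, 0.002, -1], [0.852, -0.371, -0.014, 0.005, 0.0, 0.002, -1], [1.023, -0.445, -0.017, 0.006, 0.0, 0.003, -1]]
-> [ 540.  -330.   335.8] step mm 37.2 deg 0.2 max 1.023
[[0.06, 0.002, 0.104, -0.0, 0.0, -0.0, -1], [0.119, 0.004, 0.209, -0.0, 0.0, -0.0, -1], [0.179, 0.006, 0.313, -0.0, 0.0, -0.0, -1], [0.239, 0.007, 0.417, -0.0, 0.0, -0.0, -1], [0.298, 0.009, 0.522, -0.0, 0.0, -0.0, -1], [0.358, 0.011, 0.626, -0.0, 0.0, -0.0, -1], [0.358, 0.011, 0.626, -0.0, 0.0, -0.0, -1]]
-> [ 543.1 -246.7  218.1] step mm 24.1 deg 0.0 max 0.626
```

```bash
cat >> h.py <<'E'
LW=lambda q:S+np.array(q)@RL
tip=lambda q:LW(q)-173*RL[0]
E
python3 - <<'E'
from h import *
Ro0=frame(np.array([.0435,.999,0]));q=Ro.from_matrix(np.stack([-Ro0[2],Ro0[1],Ro0[0]]).T).as_quat()
json.dump(dict(p=[455,-237,519.9],q=q.tolist()),open("cmd.json","w"))
rows([530,-325,345],Rt,6,-1)
rows(tip([-85,0,75]),Rt,6,-1,2)
E
```

```text
[[0.162, -0.066, -0.002, 0.001, 0.0, 0.0, -1], [0.324, -0.131, -0.005, 0.002, 0.0, 0.001, -1], [0.486, -0.197, -0.007, 0.003, 0.0, 0.002, -1], [0.647, -0.263, -0.009, 0.004, 0.0, 0.002, -1], [0.809, -0.328, -0.012, 0.005, 0.0, 0.002, -1], [0.971, -0.394, -0.014, 0.006, 0.0, 0.003, -1]]
-> [ 530.  -325.   345.1] step mm 34.9 deg 0.2 max 0.971
[[0.068, -0.007, 0.104, -0.0, -0.0, -0.0, -1], [0.136, -0.014, 0.209, -0.0, -0.0, -0.0, -1], [0.204, -0.02, 0.313, -0.0, -0.0, -0.0, -1], [0.273, -0.027, 0.417, -0.0, -0.0, -0.0, -1], [0.341, -0.034, 0.522, -0.0, -0.0, -0.0, -1], [0.409, -0.041, 0.626, -0.0, -0.0, -0.0, -1], [0.409, -0.041, 0.626, -0.0, -0.0, -0.0, -1], [0.409, -0.041, 0.626, -0.0, -0.0, -0.0, -1]]
-> [ 543.2 -246.7  218. ] step mm 25.0 deg 0.0 max 0.626
```

>>> carry_out --pt "0.162 -0.066 -0.002 0.001 0 0 -1" --pt "0.324 -0.131 -0.005 0.002 0 0.001 -1" --pt "0.486 -0.197 -0.007 0.003 0 0.002 -1" --pt "0.647 -0.263 -0.009 0.004 0 0.002 -1" --pt "0.809 -0.328 -0.012 0.005 0 0.002 -1" --pt "0.971 -0.394 -0.014 0.006 0 0.003 -1"

```text
clock: 5.95
position: [530.9, -324.4, 343.5]
ee_rot: [-0.577, 0.615, 0.369, 0.392]
contact_force: [1.4, 0.3, 0.7]
gripper_width: 0.1
grasp_force: 0.0
```

>>> carry_out --pt "0.068 -0.007 0.104 0 0 0 -1" --pt "0.136 -0.014 0.209 0 0 0 -1" --pt "0.204 -0.02 0.313 0 0 0 -1" --pt "0.273 -0.027 0.417 0 0 0 -1" --pt "0.341 -0.034 0.522 0 0 0 -1" --pt "0.409 -0.041 0.626 0 0 0 -1" --pt "0.409 -0.041 0.626 0 0 0 -1" --pt "0.409 -0.041 0.626 0 0 0 -1"

```text
clock: 6.95
position: [543.7, -246.4, 218.5]
ee_rot: [-0.577, 0.615, 0.368, 0.392]
contact_force: [0.3, -0.0, 0.4]
gripper_width: -0.1
grasp_force: 0.0
```

Run:
```python
from bench import arm
from h import *
s=arm.read_state();print(s["joints"],s["position"],s["ee_rot"],s["clock"])
p1,d1=arm.get_image("scene");c=arm.calibration("wrist");p,d=arm.get_image("wrist")
np.savez("pics/wrist.npz",p=p,d=d,K=c["mtx"],T=c["cam_to_world"])
v=np.vstack([cv2.resize(p1[:320],(480,240)),cv2.resize(p,(480,360))]);cv2.imwrite("pics/w1.png",v[:,:,::-1])
R=s["position"]+Ro.from_quat(s["ee_rot"]).apply([0,0,173]);print("tip",R,(R-S)@RL.T)
```

```text
[-0.45486251  0.66586433  0.11980106 -0.99791054 -1.64742624  0.65638571] [ 543.69420345 -246.39208785  218.54905003] [-0.57712702  0.61480201  0.3679185   0.3918914 ] 6.95
tip [553.58977323 -89.87270855 145.52329019] [-84.89862182  -0.43830743  75.73981289]
```

View pics/w1.png

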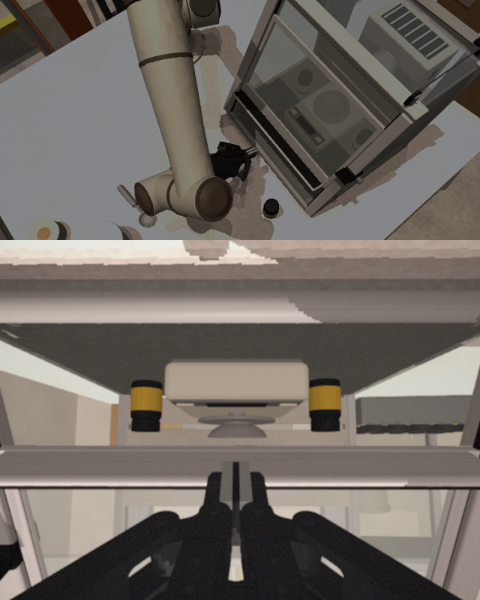

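The upper half shows the arm in front of the hood, the gripper between amber and jar_a and well clear. The lower half is the wrist view, upside down. The lip front is the grey bar at composite rows 447–490 and the shut fingertips are at (237,465).

Run:
```python
from h import *
np.set_printoptions(precision=1,suppress=True)
p,d,K,T=load("wrist");C=cloud(d,K,T);L=(C-S)@RL.T
v0=int((465-240)*480/360)
for u in(200,260,316,400,440): 
    print("u",u)
    for v in range(250,360,8): print(v,L[v,u],p[v,u])
m=(d>0)&(abs(L[...,1])<25)&(L[...,0]<-70)&(L[...,0]>-125);q=L[m]
for x in range(-125,-70,8):
    k=q[(q[:,0]>=x)&(q[:,0]<x+8)]
    if len(k):print(x,len(k),k.min(0),k.max(0))
```

```text
u 200
250 [ 200.8 -127.   159.3] [20 17 17]
258 [ 302.9 -158.4  210.8] [154 139 127]
266 [ 298.7 -158.2  221.1] [154 139 127]
274 [ 10.5 -71.8 101.7] [136 121 115]
282 [ -1.9 -68.6 101.3] [119 111 104]
290 [-12.3 -65.8 101.4] [115 108 103]
298 [-22.2 -63.2 101.4] [118 108 101]
306 [-31.3 -60.8 101.3] [120 111 104]
314 [-38.8 -58.9 101.9] [123 112 107]
322 [-41.4 -58.5 105. ] [186 173 165]
330 [-38.  -60.  111.9] [45 42 42]
338 [  3.5 -73.8 143.9] [179 168 157]
346 [  4.5 -74.6 150.6] [176 164 152]
354 [  3.8 -74.9 156.2] [170 162 148]
u 260
250 [332.1 -78.7 210.2] [164 153 141]
258 [304.3 -75.2 211.4] [150 135 123]
266 [299.  -75.  221.2] [152 137 126]
274 [  9.4 -33.8 101.2] [128 117 110]
282 [  0.1 -32.7 102.3] [122 111 107]
290 [-11.3 -31.3 101.9] [117 107 100]
298 [-22.6 -29.8 101.2] [118 107 103]
306 [-31.6 -28.7 101.2] [118 108 103]
314 [-39.  -27.8 101.8] [123 114 108]
322 [-41.7 -27.6 104.9] [186 173 165]
330 [-38.8 -28.2 111.4] [39 36 31]
338 [  4.6 -35.1 144.6] [182 172 161]
346 [  4.2 -35.3 150.4] [184 173 163]
354 [  4.1 -35.5 156.5] [185 177 164]
u 316
250 [170.7   2.1 1
[... 1141 characters left out ...]
0.7] [157 143 130]
274 [ 10.8  79.7 101.8] [137 123 116]
282 [ -2.2  75.9 101.2] [119 109 101]
290 [-13.8  72.5 100.7] [110 104  97]
298 [-22.6  70.  101.2] [116 105 100]
306 [-31.3  67.5 101.3] [116 106 102]
314 [-39.7  65.  101.3] [121 112 105]
322 [-41.9  64.7 104.7] [181 169 160]
330 [-38.5  66.4 111.6] [36 33 34]
338 [  3.3  81.7 143.7] [176 167 153]
346 [  4.   82.5 150.3] [178 168 154]
354 [  4.4  83.3 156.7] [183 173 161]
-125 1321 [-125.   -16.6   63.6] [-117.    17.3   87.8]
-117 1090 [-117.   -13.3   64.2] [-109.    14.    70.2]
-109 972 [-109.   -13.3   64.3] [-101.    14.    70.5]
-101 838 [-101.   -13.2   64.3] [-93.   13.9  70.3]
-93 329 [-93.  -11.7  64.7] [-86.5  12.1  70.1]
```

>>> carry_out --pt "0 0 0.06 0 0 0 -1" --pt "0 0 0.12 0 0 0 -1" --pt "0 0 0.18 0 0 0 -1" --pt "0 0 0.24 0 0 0 -1" --pt "0 0 0.3 0 0 0 -1" --pt "0 0 0.345 0 0 0 -1" --pt "0 0 0.365 0 0 0 -1" --pt "0 0 0.365 0 0 0 -1"

```text
clock: 8.05
position: [547.6, -180.0, 187.2]
ee_rot: [-0.577, 0.615, 0.368, 0.392]
contact_force: [-0.2, -0.8, -0.1]
gripper_width: -0.1
grasp_force: 0.0
```

>>> carry_out --pt "-0.03 0 0 0 0 0 -1" --pt "-0.05 0 0 0 0 0 -1" --pt "-0.06 0 0 0 0 0 -1" --pt "-0.07 0 0 0 0 0 -1" --pt "-0.08 0 0 0 0 0 -1" --pt "-0.095 0 0 0 0 0 -1" --pt "-0.115 0 0 0 0 0 -1" --pt "-0.135 0 0 0 0 0 -1" --pt "-0.155 0 0 0 0 0 -1" --pt "-0.175 0 0 0 0 0 -1"

```text
clock: 9.3
position: [548.5, -165.4, 219.3]
ee_rot: [-0.577, 0.615, 0.368, 0.392]
contact_force: [0.4, -2.9, -3.8]
gripper_width: 0.1
grasp_force: 2.1
```

```bash
cat > chk.py <<'E'
from bench import arm
from h import *
np.set_printoptions(precision=1,suppress=True)
s=arm.read_state();R=s["position"]+Ro.from_quat(s["ee_rot"]).apply([0,0,173]);print(s["clock"],"tip",(R-S)@RL.T,"F",RL@s["contact_force"],s["joints"])
for n in("scene","top"):
    p,d=arm.get_image(n);c=arm.calibration(n);np.savez(f"pics/{n}_now.npz",p=p,d=d,K=c["mtx"],T=c["cam_to_world"])
    C=cloud(d,c["mtx"],c["cam_to_world"]);L=(C-S)@RL.T
    m=(p.max(2)<45)&(abs(L[...,1])<175)&(abs(L[...,1])>60)&(L[...,0]>-42)&(L[...,0]<-2)&(L[...,2]>105)&(L[...,2]<230);z=L[m][:,2]
    if len(z)<50: print(n,"few",len(z));continue
    h,e=np.histogram(z,60);k=e[h.argmax()];ct=np.median(z[abs(z-k)<5])
    m=(p.max(2)<45)&(L[...,1]<-195)&(L[...,1]>-235)&(L[...,0]>-48)&(L[...,0]<-16)&(abs(L[...,2]-204)<8);b=np.median(L[m][:,2])
    print(n,len(z),"cap top",ct,"blade top",b,m.sum(),"to go",b-ct+6)
E
python3 chk.py
```

```text
9.3 tip [-11.6  -0.2 110.8] F [-0.9 -0.6 -4.7] [-0.3  0.6  0.  -1.1 -1.5  0.6]
scene 1243 cap top 132.78941525665616 blade top 204.59947987741583 214 to go 77.81006462075968
top 1126 cap top 134.28277185403104 blade top 205.43530009452817 153 to go 77.15252824049713
```

>>> carry_out --pt "-0.015 0 0 0 0 0 -1" --pt "-0.04 0 0 0 0 0 -1" --pt "-0.07 0 0 0 0 0 -1" --pt "-0.1 0 0 0 0 0 -1" --pt "-0.13 0 0 0 0 0 -1" --pt "-0.16 0 0 0 0 0 -1" --pt "-0.19 0 0 0 0 0 -1" --pt "-0.22 0 0 0 0 0 -1" --pt "-0.25 0 0 0 0 0 -1" --pt "-0.275 0 0 0 0 0 -1" --pt "-0.295 0 0 0 0 0 -1" --pt "-0.3 0 0 0 0 0 -1"

```text
clock: 10.9
position: [550.1, -140.0, 273.8]
ee_rot: [-0.577, 0.615, 0.368, 0.392]
contact_force: [-1.5, -3.2, -4.0]
gripper_width: -0.2
grasp_force: 2.0
```

```bash
python3 chk.py
```

```text
10.9 tip [-11.6  -0.1 171. ] F [-1.3  1.3 -5. ] [-0.3  0.5  0.  -1.1 -1.6  0.5]
scene 1329 cap top 192.89648748271586 blade top 204.5407223178569 221 to go 17.64423483514105
top 1255 cap top 193.6282752813131 blade top 205.22443462633743 148 to go 17.59615934502432
```

Nearly level now: I'll go 13.5 mm further, then measure finely.

>>> carry_out --pt "-0.01 0 0 0 0 0 -1" --pt "-0.03 0 0 0 0 0 -1" --pt "-0.05 0 0 0 0 0 -1" --pt "-0.063 0 0 0 0 0 -1" --pt "-0.068 0 0 0 0 0 -1" --pt "-0.068 0 0 0 0 0 -1"

```text
clock: 11.75
position: [550.5, -134.3, 286.0]
ee_rot: [-0.577, 0.615, 0.368, 0.392]
contact_force: [-1.8, -1.7, -1.6]
gripper_width: -0.4
grasp_force: 1.2
```

```bash
python3 chk.py
python3 - <<'E'
from h import *
z=np.load("pics/scene_now.npz");a=z["p"][170:260,400:500,::-1];z=np.load("pics/top_now.npz");b=z["p"][120:210,215:315,::-1]
cv2.imwrite("pics/n1.png",cv2.convertScaleAbs(np.hstack([cv2.resize(i,(400,360),interpolation=cv2.INTER_CUBIC) for i in(a,b)]),alpha=1.7))
E
```

```text
11.75 tip [-11.6  -0.1 184.5] F [-1.   1.7 -2.2] [-0.3  0.5  0.1 -1.1 -1.6  0.5]
scene 1350 cap top 206.45750075772793 blade top 204.53184548213184 220 to go 4.074344724403915
top 1258 cap top 207.2266233775996 blade top 205.34965885620113 150 to go 4.123035478601537
```

View pics/n1.png

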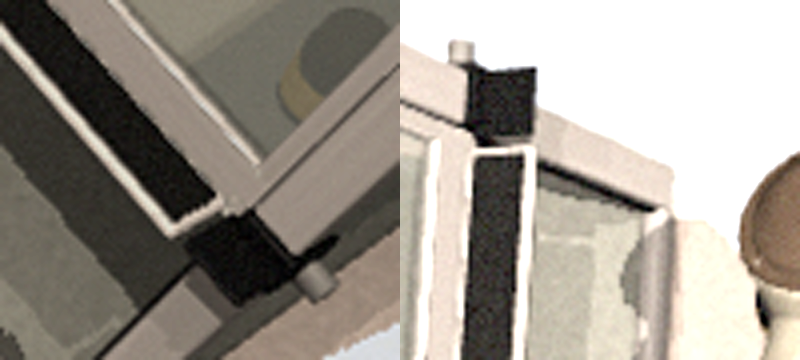

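Left crop: the cap's right end is at about (190,215), next to the blade/clamp at (245,260). Right crop: the cap end at (500,155) is in line with the blade at (505,100). I'll check the blade's thickness from below with the wrist camera.

Run:
```python
from bench import arm
from h import *
np.set_printoptions(precision=1,suppress=True)
c=arm.calibration("wrist");p,d=arm.get_image("wrist");cv2.imwrite("pics/w2.png",p[:,:,::-1])
C=cloud(d,c["mtx"],c["cam_to_world"]);L=(C-S)@RL.T
m=(d>0)&(abs(L[...,1])<150)&(abs(L[...,1])>50)&(L[...,0]>-38)&(L[...,0]<-5)&(abs(L[...,2]-195)<15);print("lip under",m.sum(),np.median(L[m],0))
m=(d>0)&(L[...,1]<-150)&(L[...,1]>-190)&(L[...,0]>-38)&(L[...,0]<-5)&(abs(L[...,2]-195)<15);print("lip under right end",m.sum(),np.median(L[m],0) if m.any() else 0)
m=(d>0)&(L[...,1]<-193)&(L[...,1]>-250)&(L[...,0]>-60)&(L[...,0]<10)&(abs(L[...,2]-200)<25);q=L[m];print(len(q))
vu=np.argwhere(m);print(np.c_[vu,q,p[m]][::max(1,len(q)//40)])
z=np.load("pics/scene_now.npz");C=cloud(z["d"],z["K"],z["T"]);L=(C-S)@RL.T
m=(z["p"].max(2)<45)&(L[...,1]<-193)&(L[...,1]>-245)&(L[...,0]>-55)&(L[...,0]<10)&(abs(L[...,2]-205)<30);q=L[m]
for x in range(-52,10,4):
    k=q[(q[:,0]>=x)&(q[:,0]<x+4)]
    if len(k):print(x,len(k),np.percentile(k[:,2],[5,50,95]),k[:,1].min(),k[:,1].max())
```

```text
lip under 20160 [-22.7  52.  195.8]
lip under right end 0 0
0
[]
-44 28 [202.1 204.1 205.8] -231.50297731804332 -195.43660363008186
-40 39 [200.3 204.5 205.8] -232.37913597496782 -194.9230975728123
-36 33 [203.3 204.7 206.3] -233.08106688875552 -195.50108880657837
-32 28 [203.4 204.5 205.8] -232.13816412960642 -196.0175154976413
-28 33 [203.5 204.7 206.1] -233.09403311946082 -196.98235717660373
-24 24 [203.6 204.6 206.3] -232.65872790294566 -195.16356986400226
-20 36 [202.6 204.4 205.9] -233.07116795827082 -195.70891292346195
-16 30 [203.6 204.8 206. ] -232.48238519643692 -197.53006770165774
-12 85 [203.  207.9 215.4] -234.65301797332933 -195.24295818418761
-8 70 [203.4 213.5 216.6] -234.92590663066207 -196.1715206157183
-4 13 [201.8 215.2 215.7] -234.77760424342145 -196.9243829292613
0 12 [186.2 202.5 220.3] -243.2688314430107 -229.86121516834655
4 14 [198.3 212.8 217.5] -244.55511419232207 -229.65803794310682
8 6 [209.2 218.6 230.6] -234.56884947383648 -229.84155647916361
```

>>> carry_out --pt "-0.006 0 0 0 0 0 -1" --pt "-0.014 0 0 0 0 0 -1" --pt "-0.02 0 0 0 0 0 -1" --pt "-0.021 0 0 0 0 0 -1" --pt "-0.021 0 0 0 0 0 -1"

```text
clock: 12.52
position: [550.7, -132.6, 289.6]
ee_rot: [-0.577, 0.615, 0.368, 0.392]
contact_force: [-1.6, -1.2, -3.1]
gripper_width: -0.2
grasp_force: 1.8
```

```bash
python3 chk.py
```

```text
12.525 tip [-11.6  -0.3 188.4] F [ 0.2  1.5 -3.4] [-0.3  0.5  0.1 -1.1 -1.6  0.5]
scene 1357 cap top 210.43190857700864 blade top 204.73946858409582 217 to go 0.3075600070871758
top 1276 cap top 211.01542300091376 blade top 205.39607703244602 151 to go 0.3806540315322593
```

>>> carry_out --pt "0.01 0 0 0 0 0 -1" --pt "0.03 0 0 0 0 0 -1" --pt "0.06 0 0 0 0 0 -1" --pt "0.06 0 -0.05 0 0 0 -1" --pt "0.06 0 -0.15 0 0 0 -1" --pt "0.06 0 -0.3 0 0 0 -1" --pt "0.06 0 -0.45 0 0 0 -1" --pt "0.06 0 -0.6 0 0 0 -1" --pt "0.06 0 -0.7 0 0 0 -1" --pt "0.06 0 -0.75 0 0 0 -1" --pt "0.06 0 -0.75 0 0 0 -1"

```text
clock: 14.0
position: [541.6, -273.9, 342.0]
ee_rot: [-0.576, 0.615, 0.368, 0.392]
contact_force: [0.8, 0.4, 0.0]
gripper_width: 0.1
grasp_force: 0.0
```

```bash
python3 chk.py
python3 - <<'E'
from h import *
cv2.imwrite("pics/end.png",np.load("pics/scene_now.npz")["p"][:,:,::-1])
E
```

```text
14.0 tip [-162.1   -0.3  176.1] F [ 0.4 -0.7  0.2] [-0.5  0.5  0.2 -1.  -1.8  0.5]
scene 1320 cap top 210.37769624285187 blade top 204.45051968186934 221 to go 0.07282343901746913
top 1275 cap top 211.0851481376954 blade top 205.18019831933088 149 to go 0.09505018163548584
```

View pics/end.png

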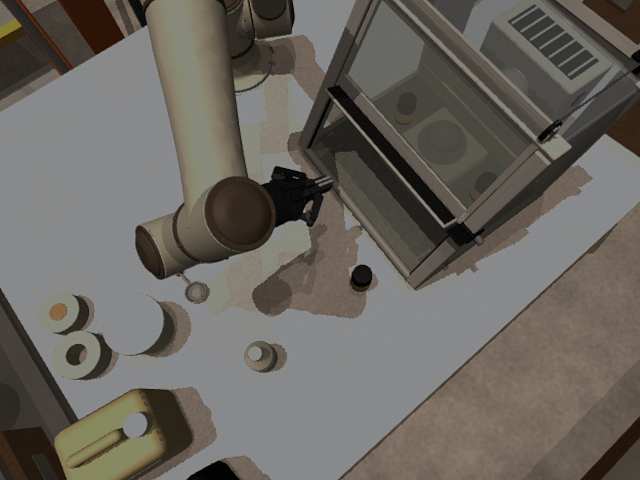

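The sash stands at the marker: the cap runs from (330,90) to (455,225) and meets the blade at (460,233). The gripper is clear of it, and jar_a is unmoved at (361,272).

```bash
python3 -c "
from bench import arm
print(arm.job_done())"
```

```text
the job is handed in; nothing more can be done
None
```

The sash is up with its lip level with the marker blade, about 0.1 mm off by the last camera check. The marker did not shift, the fingertips are clear of the hood, and the job was handed in at about 14 s; amber, behind the arm in the last picture, was not seen again.

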